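# Change the reorder flags of a stock shelf

### The arm

A 6-joint arm with a two-finger parallel gripper is mounted at the origin on the work surface. World frame = base frame: x ahead of the robot, y to its left, z up, the work surface at z = 0. Lengths are in m, angles in rad, forces in N, time in s.
With the tool pointing down it reaches from about 0.275 to 1 m from the base axis. Payload 8.4 kg.
Tool frame: the origin (TCP) lies at the very end of the fingers, on their centre line; the grasp point (between the pads) lies env.grasp_offset behind it (env.grasp_offset is the distance from the TCP to the grasp point, in m); z points along the fingers, y is the direction in which the jaws open and shut (so a half turn about z gives the same grasp; the last joint's range is limited). The gripper opens to 85 mm and grips with 20 to 120 N. Pads are 22 mm wide; open, the fingers measure 114 mm over their backs; the gripper's body (76 mm by 85 mm) begins 54 mm behind the grasp point. The pads swing forward as they close: fully open they stand 13 mm farther back than shut.
Start: joints at [-1.23, 0.353, 1.633, -0, 1.155, -0.002], TCP at [0.21, -0.589, 0.206] pointing down, gripper open.
Joint ranges: [-2.63, 2.63], [-0.92, 2.1], [0.06, 2.66], [-1.3, 4.44], [0, 2.69], [-3.02, 3.02]. Speed limits (rad/s): [2.22, 2.22, 2.79, 3.14, 3.14, 3.14].

### API

Orientations are given as a rotation vector (axis times angle).
In Python, from plant import monitor, get_image, camera_info, env gives the robot as it stands.
- The arm moves only by the tool drive_tool, never from a script. Its arguments are lists of equal length, an entry for each row: "linear": the shift along the world's x, y, z in cm, a list of three; "twist": the turn about the world's z in rad. In form: {"linear": [[x, y, z], ...], "twist": [twist, ...]}. A call has 1 to 10 rows; each row shifts and turns the commanded pose from where the row before left it; what a row does not reach is not made up. A row lasts 1/10 s, in which the tool goes at most 50 mm and 8.59 degrees, less where a joint would pass 70% of its speed; a pose out of reach is approached as far as the arm can. A call is refused whole if a number of a shift passes 5 or a number of a turn 0.15, either way. A call with a gripper value outside its range is refused whole. "hand" is the gripper command: -1 is shut, 1 is fully open, values between are in proportion, set as the call begins (left out, the last holds). The fingers move at their own pace and stop on an object; "squeeze" is the grip in N (left out, the last holds). Time passes only in rows, so rows that do not move let the fingers close. It gives the time, the measured TCP pose, the force and the opening at its end, in the units of the state.
- monitor.sense(): the state, without advancing time (a new reading comes with each control period).
- get_image(name): name is "scene" or "side" or "wrist"; returns the picture (420x560x3 uint8, blue, green, red); there is no depth.
- camera_info(name): a dict with "intrinsics" (3x3 intrinsics, pixels), "T" (4x4, takes a point from camera to world coordinates). Camera axes: x right, y up, looking along -z (the intrinsics and any distortion apply to the point x, -y, -z); pixel columns grow to the right and rows downward; lengths in m; the calibration is good to about 2 mm. A picture is of the moment at which its call begins: read the wrist's pose just before it. camera_info takes no time and is no camera call; for the wrist camera it gives the pose at the moment of the call.
- env.sign_off(): hands the job in, once; it reports no verdict.
The state is a dict: "time": time; "qpos": joint angles; "qvel": joint speeds; "joint_torque": joint torques, N m; "position": TCP position; "tcp_rot": TCP orientation; "ft_force": force on the tool from outside, world axes, zero at the start; "torque": the same for the moment, N m; "width": opening from 0.0 (shut) to 1.0 (fully open).
Only numpy, scipy, OpenCV 4.12 (cv2) and the standard library are available. Lean on these libraries where they do the work, as an engineer would, in place of code of your own. Each camera call takes 0.05 s, during which the arm holds its last target.

### The job

This shelf bay is down to its last carton, so change its two flag plates: push the green plate back in until its front end is flush with the shelf's front edge (the long edge away from the robot), and slide the yellow plate out over that edge until the black line across it lies right over the edge. Both plates must end flat on the shelf and square to the edge. Only push them with the fingers, without pinching or lifting, and leave everything else where it is.

Things in the scene. Friction and masses are not known exactly. Their poses are not given: they have to be found in the camera images.
- shelf_edge (a point): Middle of the front top edge of the low white bench-top shelf, a fixed board 220 mm deep (x) by 560 mm wide (y) whose flat top lies 80 mm above the table. Axes: x level, square to the edge and outward, away from the robot; y along the edge; z up. Its place varies; turned up to 0.2 rad.
- yellow_flag: Yellow plastic flag plate, 120 (x) x 70 (y) x 6 mm, about 80 g, loose on the shelf, black line 5 mm wide across its top. Origin: on the underside below the middle of the line, 40 mm behind the front end, 80 mm ahead of the rear end, mid-width. x to its front end, z up. Starts all on the shelf, front end 15 to 45 mm short of the edge, turned up to 0.18 rad; left or right of the green one.
- green_flag: Green plastic flag plate, 120 x 70 x 6 mm, about 80 g, loose on the shelf, no line. Origin: on the underside, 105 mm behind its front end and 15 mm ahead of its rear end, midway across the width. x points to its front end, z up. Starts with its front end 20 to 50 mm out over the edge, turned up to 0.18 rad.
- green_front (a point): Middle of the green plate's front end, at the underside. Axes as the green plate's.
- brown_carton: Brown cardboard carton 120 x 70 x 55 mm with a yellow label, the last stock of the bay, standing on the shelf near its +y end. Leave it. Origin: centre of the underside.
- white_carton: White carton 100 x 60 x 40 mm with a blue label, on the shelf near its -y end. Leave it. Origin: centre of the underside.
- breakers: Row of four white circuit breakers, 70 x 72 mm, 68 mm high, on the table beyond the shelf. Leave it. Origin: centre of the underside.
- tape_roll: Roll of brown tape lying flat, 100 mm across, 48 mm high, on the table beyond the shelf. Leave it. Origin: centre of the underside.
- blue_carton: Blue carton 90 x 130 x 60 mm on the table beyond the shelf. Leave it. Origin: centre of the underside.
- marker_pen: White marker pen with a black cap, 140 mm long, lying on the table on the right (-y) side. Leave it. Origin: centre of the underside.
There are look-alikes about, which are no part of the job. Several things have the shape of the yellow_flag; the one meant has the colours described above. There is more than one size of the green_flag; the job needs the larger.

How it is judged:
At the end, for the whole second after the job is handed in: The middle of the yellow plate's black line is within 5 mm of the shelf's front edge and the green plate's front end within 6 mm of it; both plates lie flat and still on the shelf, within 0.12 rad of square to the edge (x of yellow_flag in the frame of shelf_edge between -0.005 and 0.005 m and x of green_front in the frame of shelf_edge between -0.006 and 0.006 m and angle between the x axis of each of yellow_flag, green_flag and the x axis of shelf_edge, either way round below 0.12 rad and angle between each of yellow_flag, green_flag's own z axis and vertical below 0.06 rad and linear speed of each of yellow_flag, green_flag below 0.01 m/s and z of yellow_flag in the frame of shelf_edge between -0.004 and 0.004 m and y of yellow_flag in the frame of shelf_edge between -0.24 and 0.24 m and z of green_flag in the frame of shelf_edge between -0.004 and 0.004 m and y of green_flag in the frame of shelf_edge between -0.24 and 0.24 m); the robot touches nothing.
It fails at once if The yellow flag is lifted off the shelf, tipped up, or pushed off it (z of yellow_flag in the frame of shelf_edge above 0.012 m or z of yellow_flag in the frame of shelf_edge below -0.02 m or angle between yellow_flag's own z axis and vertical above 0.25 rad).
It fails at once if The green flag is lifted off the shelf, tipped up, or pushed off it (z of green_flag in the frame of shelf_edge above 0.012 m or z of green_flag in the frame of shelf_edge below -0.02 m or angle between green_flag's own z axis and vertical above 0.25 rad).
It fails at once if A carton or the row of breakers is moved more than 20 mm or tipped (distance of any of brown_carton, white_carton, blue_carton, breakers from where it was at the start of the episode above 0.02 m or angle between any of brown_carton, white_carton, blue_carton, breakers's own z axis and vertical above 0.3 rad).
It fails at once if The tape roll or the marker pen is moved more than 20 mm or tipped (distance of any of tape_roll, marker_pen from where it was at the start of the episode above 0.02 m or angle between any of tape_roll, marker_pen's own z axis and vertical above 0.3 rad).
It also fails if it takes over 59 s, if anything falls off the work surface, if the arm or the gripper's body presses on something with over 40 N, if the wrist force passes 120 N, or if a joint passes its speed limit or range.

## Working session

There is one attempt and no reset: what is moved stays moved. The work goes in short steps, Python scripts to look and compute and a tool call to move; the robot and the scene stay as the last step left them, time stands still between calls to the robot, and variables do not carry over. Pictures are saved under pics/ and viewed, and the job is handed in when it is done.

Besides the shell and the picture viewer there is one more tool, called in YAML: its name, and indented under it one key for each argument. drive_tool: Moves the arm, as the interface text tells. Its arguments: {"type":"object","properties":{"linear":{"type":"array","items":{"type":"array","items":{"type":"number"}}},"twist":{"type":"array","items":{"type":"number"}},"hand":{"type":"number"},"squeeze":{"type":"number"}},"required":["linear","twist"]}

```bash
ls; mkdir -p pics; python3 - <<'E'
from plant import monitor,get_image,camera_info,env
import cv2
s=monitor.sense();print(s['time'],s['position'],s['tcp_rot'],env.grasp_offset)
for n in ['scene','side','wrist']:
    c=camera_info(n);print(n,c['intrinsics'],c['T'],[k for k in c])
    cv2.imwrite(f'pics/{n}0.png',get_image(n))
E
```

```text
pics
0.0 [ 0.20991568 -0.58814492  0.2055567 ] [-3.09419137e+00 -5.35600370e-01  3.72542440e-04] 0.0187
scene [[462.61783978   0.         282.45235115]
 [  0.         462.61783978 209.92874387]
 [  0.           0.           1.        ]] [[ 0.54562027 -0.58366054  0.60136419  1.4498427 ]
 [ 0.83776531  0.36176446 -0.40899358 -0.68238083]
 [ 0.02116123  0.72695725  0.68635658  1.11529487]
 [ 0.          0.          0.          1.        ]] ['intrinsics', 'T']
side [[410.50356124   0.         276.39479045]
 [  0.         410.50356124 207.68753758]
 [  0.           0.           1.        ]] [[-0.71775377  0.36715546 -0.59163028 -0.25663965]
 [-0.69600576 -0.40288445  0.59435689  0.72196838]
 [-0.02013726  0.83837998  0.54471415  0.81117554]
 [ 0.          0.          0.          1.        ]] ['intrinsics', 'T']
wrist [[340.49977638   0.         279.65980589]
 [  0.         340.49977638 206.63414615]
 [  0.           0.           1.        ]] [[ 0.33800583  0.89442889  0.29282934  0.28526891]
 [-0.94114291  0.32170459  0.10371199 -0.56314752]
 [-0.00144154 -0.31064951  0.95052344  0.37364189]
 [ 0.          0.          0.          1.        ]] ['intrinsics', 'T']
```

View pics/scene0.png

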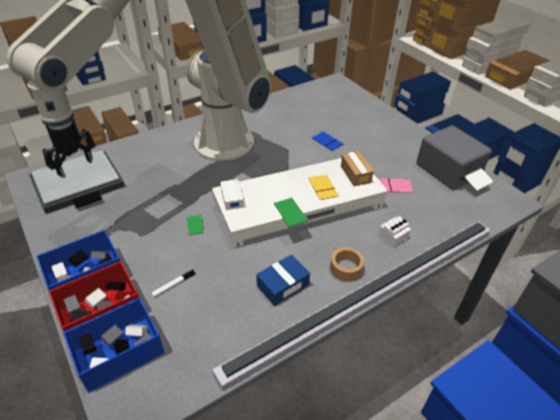

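View pics/side0.png

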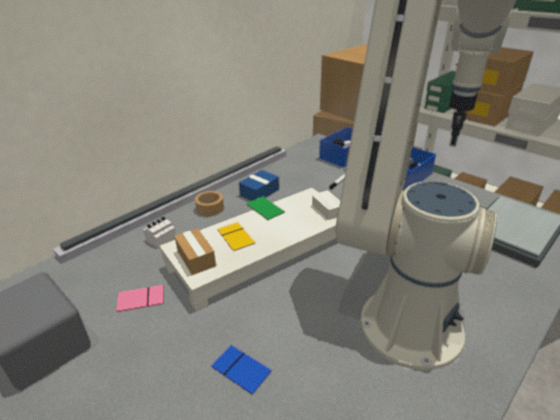

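View pics/wrist0.png

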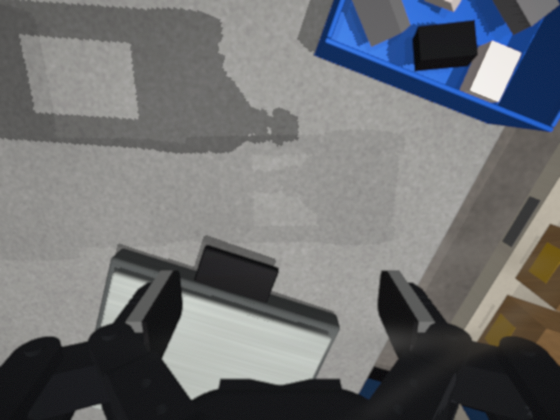

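The scene view shows the white shelf spanning about (215,190) to (385,200). The yellow plate with a black line is at (323,187), and the large green plate at (291,211) overhangs the edge. The look-alikes are the pink plate (398,185), the blue plate (327,140) and a small green plate on the table (195,224). The plates described are the yellow one and the larger green one, both on the shelf. Next I'll take crops and a rough measurement.

```bash
cat > h.py <<'E'
import numpy as np, cv2
from plant import monitor,get_image,camera_info,env
def ray(c,uv,z):
    K=c['intrinsics'];T=c['T']
    uv=np.atleast_2d(np.asarray(uv,float))
    d=np.c_[(uv[:,0]-K[0,2])/K[0,0],-(uv[:,1]-K[1,2])/K[1,1],-np.ones(len(uv))]@T[:3,:3].T
    o=T[:3,3]; return o+d*((z-o[2])/d[:,2])[:,None]
def proj(c,p):
    K=c['intrinsics'];T=c['T'];q=(np.atleast_2d(p)-T[:3,3])@T[:3,:3]
    return np.c_[K[0,0]*q[:,0]/-q[:,2]+K[0,2],-K[1,1]*q[:,1]/-q[:,2]+K[1,2]]
def hsvmask(im,lo,hi):
    return cv2.inRange(cv2.cvtColor(im,cv2.COLOR_BGR2HSV),np.array(lo),np.array(hi))
YE=((20,130,90),(34,255,255));GR=((45,120,40),(80,255,255))
def blobs(m,amin=60):
    cs,_=cv2.findContours(m,cv2.RETR_EXTERNAL,cv2.CHAIN_APPROX_NONE)
    return sorted([c for c in cs if cv2.contourArea(c)>amin],key=cv2.contourArea,reverse=True)
E
python3 - <<'E'
from h import *
for n in ['scene','side']:
    im=cv2.imread(f'pics/{n}0.png');c=camera_info(n)
    for k,(r) in dict(Y=YE,G=GR).items():
        for b in blobs(hsvmask(im,*r)):
            if cv2.contourArea(b)>2500: continue
            m=b[:,0].mean(0)
            z=0.086
            R=cv2.minAreaRect(ray(c,b[:,0],z)[:,:2].astype(np.float32))
            print(n,k,m,cv2.contourArea(b),np.round(R[0],3),np.round(R[1],3),round(R[2],1))
    # shelf
im=cv2.imread('pics/scene0.png');cv2.imwrite('pics/sc_crop.png',cv2.resize(im[130:260,180:420],None,fx=3.3,fy=3.3,interpolation=cv2.INTER_CUBIC))
E
```

```text
scene Y [322.87671233 186.71232877] 375.5 [0.522 0.113] [0.065 0.115] 73.4
scene Y [446.4         10.51111111] 143.5 [-0.41   1.747] [0.08  0.247] 38.2
scene Y [438.80952381  40.0952381 ] 125.0 [-0.128  1.378] [0.068 0.18 ] 39.9
scene Y [496.40625  76.15625] 64.0 [0.305 1.306] [0.059 0.089] 89.3
scene G [290.28571429 212.14285714] 452.5 [ 0.567 -0.051] [0.069 0.115] 82.9
scene G [194.64285714 224.48214286] 208.0 [ 0.459 -0.337] [0.043 0.075] 71.0
side Y [235.67901235 235.82716049] 513.5 [0.516 0.12 ] [0.067 0.119] 73.6
side Y [480.1754386  109.12280702] 189.5 [ 0.405 -1.415] [0.09  0.228] 10.3
side Y [490.25490196  76.70588235] 189.5 [ 0.59 -2.02] [0.085 0.367] 16.9
side G [265.         207.27142857] 372.0 [ 0.565 -0.046] [0.068 0.126] 78.4
```

View pics/sc_crop.png

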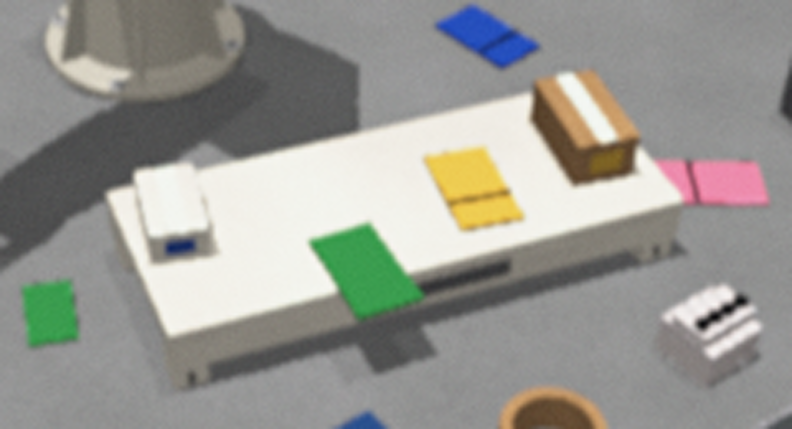

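The crop confirms the targets. The plate on the shelf is yellow with a black line. The shelf's green plate measures 69x115 mm against 43x75 for the one on the table, so it's the larger. Next I'll measure the edge direction.

```bash
python3 - <<'E'
from h import *
c=camera_info('scene')
p=ray(c,[[230.9,230.9],[386.4,192.4]],.08)
d=p[1]-p[0];print(p,np.linalg.norm(d),'yaw',np.arctan2(-d[0],d[1]),p.mean(0))
E
```

```text
[[ 0.53786647 -0.25310036  0.08      ]
 [ 0.65700676  0.28466816  0.08      ]] 0.5508079506737352 yaw -0.21802414229620712 [0.59743662 0.0157839  0.08      ]
```

drive_tool:
  linear:
    - [1,3,1]
    - [1,4,1]
    - [1,4,1]
    - [1,4,1]
    - [1,4,1]
    - [1,4,1]
    - [1,4,1]
    - [1,4,1]
    - [1,4,1]
    - [1,4,0]
  twist: [0,0,-0.06,-0.06,-0.06,-0.06,-0.06,-0.06,-0.06,-0.06]

```text
time: 1.15
position: [0.3106, -0.1974, 0.2975]
tcp_rot: [3.133, -0.22, 0.003]
ft_force: [1.1, -1.1, -0.7]
width: 0.999
```

drive_tool:
  linear:
    - [2,4,1]
    - [2,4,1]
    - [2,4,0]
    - [2,4,0]
    - [2,4,0]
    - [2,3,0]
    - [1,0,0]
    - [0,0,0]
    - [0,0,0]
  twist: [-0.02,-0.02,-0.02,0,0,0,0,0,0]
  hand: -0.3

```text
time: 2.05
position: [0.4394, 0.0306, 0.316]
tcp_rot: [3.126, -0.31, -0.002]
ft_force: [0.7, -0.0, -0.0]
width: 0.353
```

```bash
python3 - <<'E'
from h import *
c=camera_info('wrist');im=get_image('wrist');cv2.imwrite('pics/w1.png',im);np.save('w1T.npy',c['T'])
s=monitor.sense();print(s['position'],s['width'])
E
```

```text
[0.43932665 0.0303925  0.31609116] 0.35205577355221346
```

View pics/w1.png

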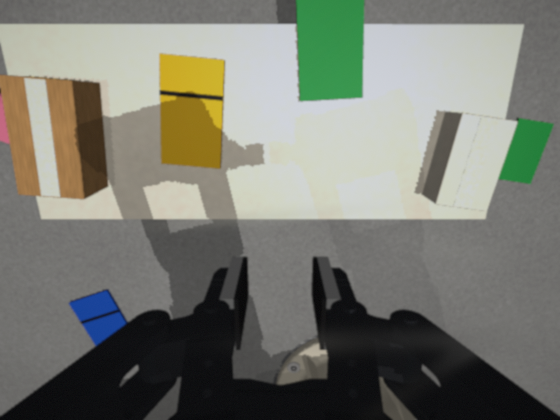

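The wrist view shows the shelf's front edge along row 24, yellow at (192,110) with its line at row 95, and green at (330,50), cut off at the top. I'll fit these.

```bash
cat > meas.py <<'E'
from h import *
import sys
def measure(im,c,edge=None):
    out={}
    if edge is None:
        g=cv2.cvtColor(im,cv2.COLOR_BGR2GRAY);hsv=cv2.cvtColor(im,cv2.COLOR_BGR2HSV)
        # strongest dark->bright vertical step near top, subpixel threshold crossing
        pts=[]
        for u in range(10,515,3):
            col=g[:130,u].astype(float);sat=hsv[:130,u,1]
            thr=(190)
            w=np.where((col[1:]>=thr)&(col[:-1]<thr))[0]
            if len(w) and sat[min(w[0]+4,129)]<60:
                v=w[0]; pts.append((u,v+(thr-col[v])/(col[v+1]-col[v])))
        pts=np.array(pts)
        P=ray(c,pts,.08)[:,:2].astype(np.float32)
        l=cv2.fitLine(P,cv2.DIST_HUBER,0,.001,.001).ravel()
        n=np.array([l[1],-l[0]]); n*=np.sign(n[0])
        r=(P-l[2:])@n; k=abs(r)<.003
        l=cv2.fitLine(P[k],cv2.DIST_HUBER,0,.001,.001).ravel()
        n=np.array([l[1],-l[0]]); n*=np.sign(n[0]); edge=(l[2:],n)
        print('edge yaw %.4f pts %d inl %d rms %.4f at'%(np.arctan2(n[1],n[0]),len(P),k.sum(),np.std((P[k]-l[2:])@n)),l[2:], 'rows',pts[k][:,1].min(),pts[k][:,1].max())
    p0,n=edge;t=np.array([-n[1],n[0]])
    print('edge',p0,n)
    for k,r in dict(Y=YE,G=GR).items():
        m=hsvmask(im,*r); m=cv2.morphologyEx(m,cv2.MORPH_CLOSE,np.ones((11,11)))
        best=None
        for b in blobs(m,800):
            P=ray(c,b[:,0]+0.0,.086)[:,:2]
            s=np.c_[(P-p0)@n,(P-p0)@t]
            R=cv2.minAreaRect(s.astype(np.float32)*1000)
            print(k,'sx %.1f..%.1f sy %.1f..%.1f'%(s[:,0].min()*1e3,s[:,0].max()*1e3,s[:,1].min()*1e3,s[:,1].max()*1e3),'rect',np.round(R[0],1),np.round(R[1],1),round(R[2],1),'corners',np.round(cv2.boxPoints(R),1).tolist(),'px',b[:,0].min(0),b[:,0].max(0))
        if k=='Y' :
            # black line
            bb=max(blobs(m,800),key=lambda b:-abs(cv2.contourArea(b)-4000)) if False else None
    return edge
E
python3 - <<'E'
from meas import *
c=camera_info('wrist');c['T']=np.load('w1T.npy');e=measure(cv2.imread('pics/w1.png'),c);np.save('edge.npy',e)
print('scene');measure(cv2.imread('pics/scene0.png'),camera_info('scene'),e) if 0 else 0
E
```

```text
edge yaw -0.1963 pts 169 inl 132 rms 0.0004 at [ 0.587285  -0.0009662] rows 24.42105263157895 26.0
edge [ 0.587285  -0.0009662] [ 0.98078555 -0.19508895]
Y sx -151.9..-29.2 sy 61.5..139.7 rect [-90.9 100.4] [ 69.2 118.6] 84.8 corners [[-153.10000610351562, 71.30000305175781], [-34.900001525878906, 60.599998474121094], [-28.700000762939453, 129.5], [-146.8000030517578, 140.1999969482422]] px [160  54] [223 167]
G sx -75.1..21.8 sy -89.9..-16.3 rect [-25.4 -53. ] [97.8 69.3] 2.8 corners [[-76.0, -20.899999618530273], [-72.5, -90.0], [25.200000762939453, -85.19999694824219], [21.700000762939453, -16.0]] px [296   0] [363  99]
G sx -170.0..-96.5 sy -310.7..-262.8 rect [-133.5 -285.6] [41.2 70.5] 81.8 corners [[-171.3000030517578, -301.0], [-101.5, -311.1000061035156], [-95.5999984741211, -270.20001220703125], [-165.39999389648438, -260.20001220703125]] px [500 119] [552 182]
scene
```

Shelf frame (mm, sx outward): yellow has its rear at about -150, its front at -32, sy≈102 and a yaw of about -5°. Green has its rear at -74, so its front is about +46. The plate sizes match the description. I'll go behind yellow with the two fingers partly open and parallel to the edge, which should square it as it is pushed.

drive_tool:
  linear:
    - [-0.1,2,-3]
    - [-0.1,3,-3]
    - [-0.1,3,-3]
    - [-0.2,2,-3]
    - [-0.2,0.3,-3]
    - [0,0,-3]
    - [0,0,-2.5]
    - [0,0,-1.5]
    - [0,0,0]
    - [0,0,0]
  twist: [0,0,0,0,0,0,0,0,0,0]

```text
time: 3.1
position: [0.4331, 0.1336, 0.0968]
tcp_rot: [3.126, -0.311, -0.0]
ft_force: [0.6, -0.7, 0.9]
width: 0.35
```

```bash
python3 - <<'E'
from meas import *
s=monitor.sense();print(s['position'],s['tcp_rot'],s['ft_force'],s['width'])
p0,n=np.load('edge.npy');d=s['position'][:2]-p0;print('tool s',d@n,d@[-n[1],n[0]])
im=get_image('wrist');cv2.imwrite('pics/w2.png',im)
E
```

```text
[0.43307054 0.13356356 0.09677378] [ 3.12604919e+00 -3.11394026e-01 -1.69861605e-04] [ 0.59538349 -0.69384925  0.8990241 ] 0.3498525889258098
tool s -0.17749656865506366 0.10185931367406738
```

View pics/w2.png

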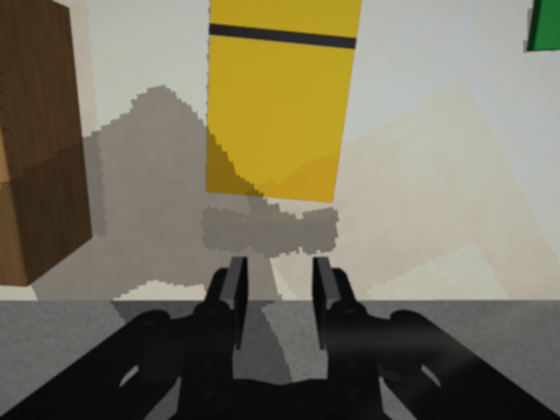

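The fingertips (columns 230–330) lie within the yellow plate's rear end (columns 206–335, row about 197). Next I'll step down to touch the shelf.

drive_tool:
  linear:
    - [0,0,-0.5]
    - [0,0,-0.4]
    - [0,0,-0.2]
    - [0,0,-0.1]
    - [0,0,0]
    - [0,0,0]
  twist: [0,0,0,0,0,0]

```text
time: 3.75
position: [0.4331, 0.1344, 0.0843]
tcp_rot: [3.126, -0.309, 0.0]
ft_force: [0.7, -1.1, 0.2]
width: 0.354
```

drive_tool:
  linear:
    - [0,0,-0.1]
    - [0,0,-0.1]
    - [0,0,0]
  twist: [0,0,0]

```text
time: 4.05
position: [0.433, 0.1343, 0.0822]
tcp_rot: [3.126, -0.309, -0.0]
ft_force: [-0.3, -0.1, 0.4]
width: 0.352
```

drive_tool:
  linear:
    - [0,0,-0.1]
    - [0,0,0]
  twist: [0,0]

```text
time: 4.25
position: [0.433, 0.1343, 0.0812]
tcp_rot: [3.126, -0.309, -0.0]
ft_force: [-0.2, -0.1, -0.6]
width: 0.353
```

drive_tool:
  linear:
    - [0,0,-0.1]
    - [0,0,0]
  twist: [0,0]

```text
time: 4.45
position: [0.433, 0.1343, 0.0802]
tcp_rot: [3.126, -0.309, -0.0]
ft_force: [-0.2, -0.3, -0.6]
width: 0.349
```

drive_tool:
  linear:
    - [0,0,-0.1]
    - [0,0,0]
  twist: [0,0]

```text
time: 4.65
position: [0.433, 0.1343, 0.0792]
tcp_rot: [3.126, -0.309, -0.0]
ft_force: [0.0, -0.3, 0.2]
width: 0.352
```

drive_tool:
  linear:
    - [0,0,-0.1]
    - [0,0,0]
  twist: [0,0]

```text
time: 4.85
position: [0.433, 0.1343, 0.0782]
tcp_rot: [3.126, -0.309, -0.0]
ft_force: [-0.0, 0.9, -0.1]
width: 0.35
```

drive_tool:
  linear:
    - [0,0,-0.1]
    - [0,0,0]
  twist: [0,0]

```text
time: 5.05
position: [0.433, 0.1344, 0.0772]
tcp_rot: [3.126, -0.309, -0.0]
ft_force: [-0.1, -0.1, 0.5]
width: 0.348
```

drive_tool:
  linear:
    - [0,0,-0.1]
    - [0,0,0]
  twist: [0,0]

```text
time: 5.25
position: [0.433, 0.1343, 0.0762]
tcp_rot: [3.126, -0.309, -0.0]
ft_force: [0.8, 0.3, 0.1]
width: 0.347
```

drive_tool:
  linear:
    - [0,0,-0.1]
    - [0,0,0]
  twist: [0,0]

```text
time: 5.45
position: [0.433, 0.1343, 0.0752]
tcp_rot: [3.126, -0.309, -0.0]
ft_force: [1.1, -0.7, -0.1]
width: 0.345
```

drive_tool:
  linear:
    - [0,0,-0.1]
    - [0,0,0]
  twist: [0,0]

```text
time: 5.65
position: [0.433, 0.1343, 0.0742]
tcp_rot: [3.126, -0.309, -0.0]
ft_force: [0.1, -0.2, 0.2]
width: 0.351
```

```bash
python3 - <<'E'
from meas import *
s=monitor.sense();print(s['position'],s['ft_force'],s['torque'],s['joint_torque'],s['width'])
im=get_image('wrist');cv2.imwrite('pics/w3.png',im[120:360,160:400].repeat(2,0).repeat(2,1))
im=get_image('side');cv2.imwrite('pics/s3.png',cv2.resize(im[180:310,140:320],None,fx=4,fy=4,interpolation=cv2.INTER_CUBIC))
E
```

```text
[0.43303132 0.13433539 0.07418087] [ 0.06850766 -0.24488274  0.18504976] [ 0.01529281  0.01032591 -0.00108698] [ 6.48483347e-04 -4.45819473e+01 -2.38658577e+01  1.84976298e-04
 -3.67430050e-02 -6.41316674e-06] 0.3511139417274842
```

View pics/w3.png

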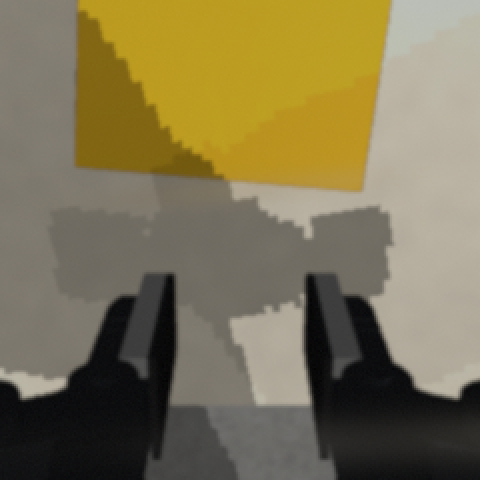

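View pics/s3.png

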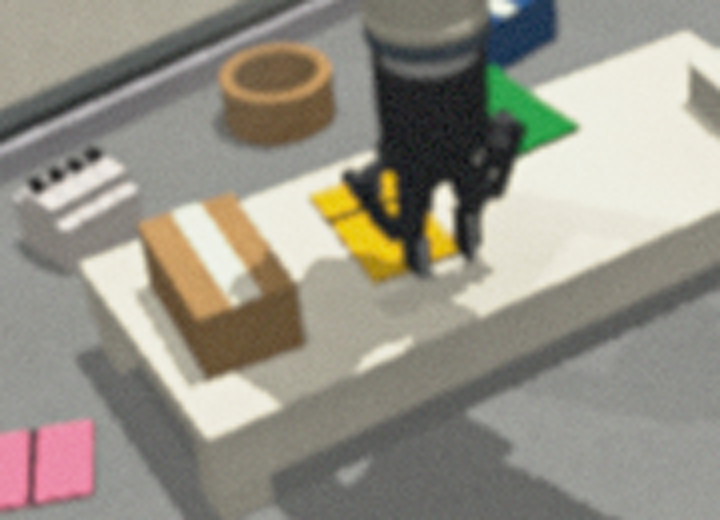

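The side view shows the fingertips just above the shelf, 10–20 mm behind the yellow plate, and not touching yet. I'll keep stepping down.

drive_tool:
  linear:
    - [0,0,-0.1]
    - [0,0,0]
  twist: [0,0]

```text
time: 5.95
position: [0.433, 0.1343, 0.0732]
tcp_rot: [3.126, -0.309, -0.0]
ft_force: [0.2, -0.2, -0.5]
width: 0.348
```

drive_tool:
  linear:
    - [0,0,-0.1]
    - [0,0,0]
  twist: [0,0]

```text
time: 6.15
position: [0.433, 0.1343, 0.0722]
tcp_rot: [3.126, -0.309, -0.0]
ft_force: [-1.1, 0.7, 0.3]
width: 0.351
```

drive_tool:
  linear:
    - [0,0,-0.05]
    - [0,0,0]
  twist: [0,0]

```text
time: 6.35
position: [0.4331, 0.1343, 0.0717]
tcp_rot: [3.126, -0.309, -0.0]
ft_force: [0.4, 0.2, 0.3]
width: 0.354
```

drive_tool:
  linear:
    - [0,0,-0.1]
    - [0,0,0]
  twist: [0,0]

```text
time: 6.55
position: [0.433, 0.1343, 0.0707]
tcp_rot: [3.126, -0.309, -0.0]
ft_force: [0.0, -0.4, 0.1]
width: 0.352
```

drive_tool:
  linear:
    - [0,0,-0.1]
    - [0,0,0]
  twist: [0,0]

```text
time: 6.75
position: [0.433, 0.1343, 0.0697]
tcp_rot: [3.126, -0.309, -0.0]
ft_force: [0.4, -0.8, 0.3]
width: 0.35
```

```bash
python3 - <<'E'
from meas import *
s=monitor.sense();print(s['position'],s['ft_force'])
im=get_image('side');cv2.imwrite('pics/s4.png',cv2.resize(im[215:265,215:285],None,fx=10,fy=10,interpolation=cv2.INTER_CUBIC))
im=get_image('scene');cv2.imwrite('pics/c4.png',cv2.resize(im[150:210,280:370],None,fx=8,fy=8,interpolation=cv2.INTER_CUBIC))
E
```

```text
[0.432999   0.13432618 0.06967417] [ 0.40149925 -0.7876587   0.25037695]
```

View pics/s4.png

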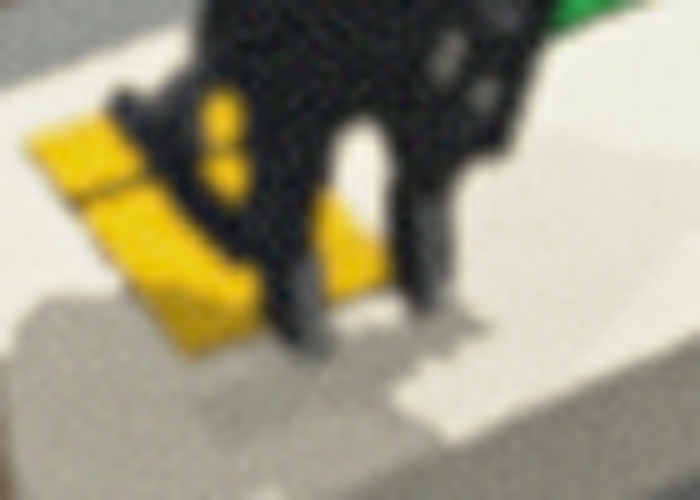

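View pics/c4.png

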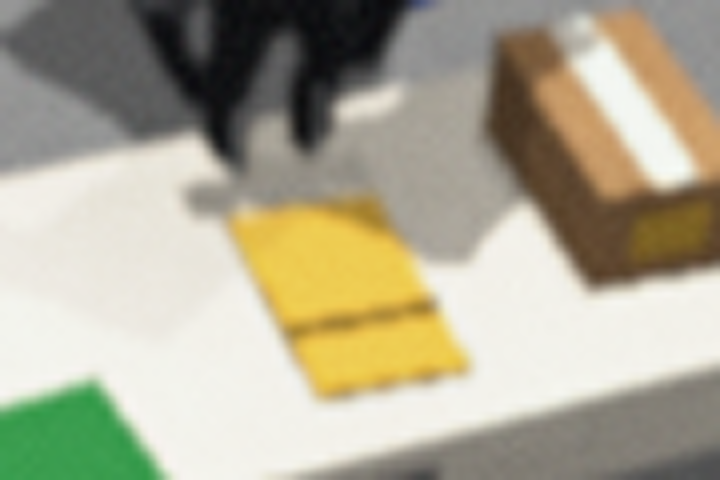

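```bash
python3 - <<'E'
from h import *
a=camera_info('side');b=camera_info('scene')
def P(c):
    T=np.linalg.inv(c['T']);return c['intrinsics']@np.diag([1,-1,-1])@T[:3]
for u,v in [((246,250),(319,168.5)),((257.5,246),(309,170.6))]:
    X=cv2.triangulatePoints(P(a),P(b),np.array(u,float),np.array(v,float)).ravel();X=X[:3]/X[3]
    print(X,proj(a,X),proj(b,X))
E
```

```text
[0.43938645 0.15301003 0.09219713] [[244.35586617 250.1200191 ]] [[317.99497086 168.40742232]]
[0.42938098 0.11723811 0.09080197] [[256.18622311 246.13690808]] [[308.18217461 170.49788349]]
```

drive_tool:
  linear:
    - [0,0,-0.1]
    - [0,0,0]
  twist: [0,0]

```text
time: 7.05
position: [0.433, 0.1343, 0.0687]
tcp_rot: [3.126, -0.309, -0.0]
ft_force: [-0.2, 0.1, 0.1]
width: 0.35
```

drive_tool:
  linear:
    - [0,0,-0.1]
    - [0,0,0]
  twist: [0,0]

```text
time: 7.25
position: [0.433, 0.1343, 0.0677]
tcp_rot: [3.126, -0.309, -0.0]
ft_force: [-0.2, -0.3, -0.6]
width: 0.355
```

drive_tool:
  linear:
    - [0,0,-0.1]
    - [0,0,0]
  twist: [0,0]

```text
time: 7.45
position: [0.433, 0.1343, 0.0667]
tcp_rot: [3.126, -0.309, -0.0]
ft_force: [0.2, -0.2, 0.5]
width: 0.352
```

drive_tool:
  linear:
    - [0,0,-0.1]
    - [0,0,0]
  twist: [0,0]

```text
time: 7.65
position: [0.433, 0.1343, 0.0657]
tcp_rot: [3.126, -0.309, -0.0]
ft_force: [0.1, -1.2, 0.4]
width: 0.348
```

```bash
python3 - <<'E'
from meas import *
s=monitor.sense();print(s['position'],s['qpos'],s['joint_torque'],s['ft_force'])
im=get_image('side');cv2.imwrite('pics/s5.png',cv2.resize(im[215:265,215:285],None,fx=10,fy=10,interpolation=cv2.INTER_CUBIC))
c=camera_info('wrist');im=get_image('wrist');cv2.imwrite('pics/w5.png',im);np.save('w5T.npy',c['T'])
E
```

```text
[0.43302868 0.13432716 0.06568002] [ 2.97500023e-01  2.92076657e-01  2.11016761e+00 -3.08306643e-05
  7.39440572e-01  2.06550760e+00] [ 9.63589400e-05 -4.50257993e+01 -2.32025331e+01  2.31012209e-04
 -3.66869546e-02 -1.61225137e-05] [ 0.08593327 -1.15822195  0.38327962]
```

View pics/s5.png

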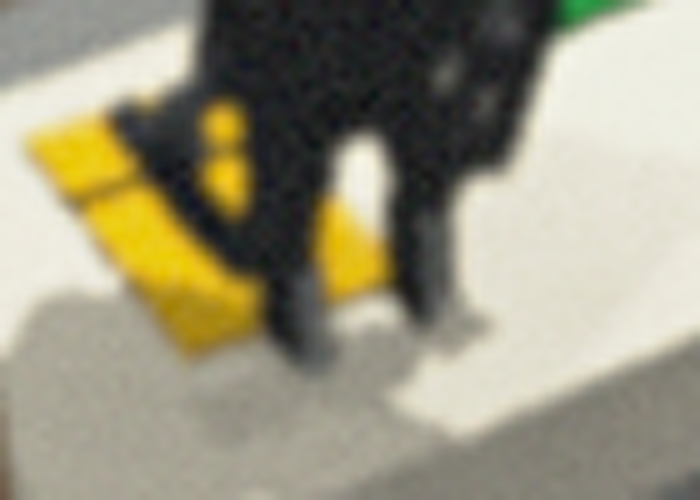

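View pics/w5.png

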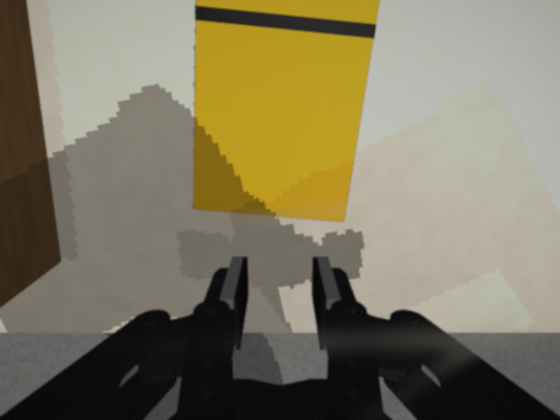

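The wrist image scale (plate 151 px wide, depth about 158 mm) agrees with the 80 mm shelf height. So the part-open fingertips really do sit more than 14 mm behind the TCP. I'll continue the touch-down.

drive_tool:
  linear:
    - [0,0,-0.1]
    - [0,0,0]
  twist: [0,0]

```text
time: 7.95
position: [0.433, 0.1343, 0.0647]
tcp_rot: [3.126, -0.309, -0.0]
ft_force: [0.6, 0.6, 0.9]
width: 0.349
```

drive_tool:
  linear:
    - [0,0,-0.1]
    - [0,0,0]
  twist: [0,0]

```text
time: 8.15
position: [0.433, 0.1343, 0.0637]
tcp_rot: [3.126, -0.309, -0.0]
ft_force: [-0.5, 0.5, -0.2]
width: 0.352
```

drive_tool:
  linear:
    - [0,0,-0.1]
    - [0,0,0]
  twist: [0,0]

```text
time: 8.35
position: [0.433, 0.1343, 0.0627]
tcp_rot: [3.126, -0.309, -0.0]
ft_force: [-0.9, 0.8, 0.7]
width: 0.352
```

drive_tool:
  linear:
    - [0,0,-0.1]
    - [0,0,0]
  twist: [0,0]

```text
time: 8.55
position: [0.433, 0.1343, 0.0617]
tcp_rot: [3.126, -0.309, -0.0]
ft_force: [-0.2, 0.2, 0.2]
width: 0.35
```

drive_tool:
  linear:
    - [0,0,-0.1]
    - [0,0,0]
  twist: [0,0]

```text
time: 8.75
position: [0.433, 0.1343, 0.0607]
tcp_rot: [3.126, -0.309, -0.0]
ft_force: [0.7, 0.1, 0.3]
width: 0.352
```

drive_tool:
  linear:
    - [0,0,-0.1]
    - [0,0,0]
  twist: [0,0]

```text
time: 8.95
position: [0.433, 0.1343, 0.0597]
tcp_rot: [3.126, -0.309, -0.0]
ft_force: [-0.4, 0.0, -0.1]
width: 0.348
```

drive_tool:
  linear:
    - [0,0,-0.1]
    - [0,0,0]
  twist: [0,0]

```text
time: 9.15
position: [0.433, 0.1343, 0.0587]
tcp_rot: [3.126, -0.309, -0.0]
ft_force: [-1.4, 0.3, -0.3]
width: 0.348
```

```bash
python3 - <<'E'
from meas import *
s=monitor.sense();print(s['position'],s['joint_torque'],s['ft_force'])
im=get_image('side');cv2.imwrite('pics/s6.png',cv2.resize(im[215:265,215:285],None,fx=10,fy=10,interpolation=cv2.INTER_CUBIC))
E
```

```text
[0.4330087  0.13433899 0.05867243] [-6.00485873e-04 -4.53989732e+01 -2.26498818e+01  1.06991345e-04
 -3.66306526e-02  4.02677998e-06] [-1.4063563   0.25278864 -0.25125567]
```

View pics/s6.png

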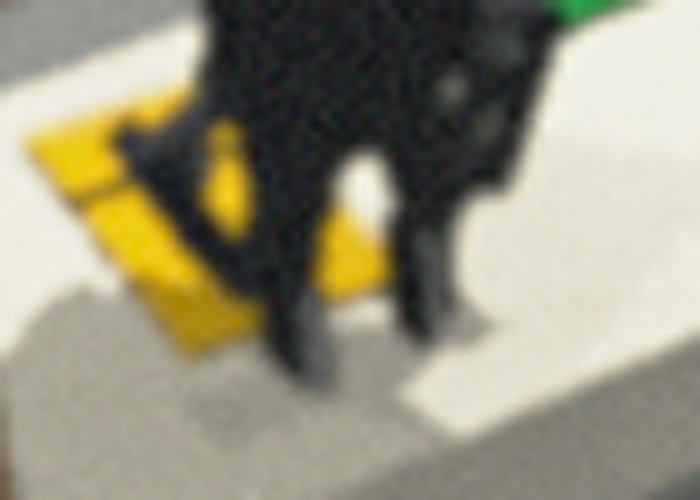

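```bash
python3 - <<'E'
from h import *
a=camera_info('side')
p=np.array([.433,.1343]);n=np.array([.9808,-.1951]);t=np.array([.1951,.9808])
for name,sy in (('+y',.0222),('-y',-.0222)):
  for z in (.08,.085,.09):
    q=[proj(a,[*(p+t*sy+n*dx),z])[0] for dx in (-.011,.011)]
    print(name,z,[( (x-[215,215])*10).round() for x in q])
E
```

```text
+y 0.08 [array([313., 414.]), array([273., 373.])]
+y 0.085 [array([312., 400.]), array([272., 359.])]
+y 0.09 [array([311., 386.]), array([271., 345.])]
-y 0.08 [array([448., 355.]), array([407., 315.])]
-y 0.085 [array([448., 341.]), array([406., 301.])]
-y 0.09 [array([447., 327.]), array([405., 288.])]
```

The projection check puts the tips at about z=0.085, roughly 5 mm above the shelf. I'll carry on down.

drive_tool:
  linear:
    - [0,0,-0.1]
    - [0,0,-0.1]
    - [0,0,0]
  twist: [0,0,0]

```text
time: 9.5
position: [0.433, 0.1343, 0.0566]
tcp_rot: [3.126, -0.309, -0.0]
ft_force: [-0.2, 0.0, -1.0]
width: 0.35
```

drive_tool:
  linear:
    - [0,0,-0.1]
    - [0,0,0]
  twist: [0,0]

```text
time: 9.7
position: [0.433, 0.1343, 0.0557]
tcp_rot: [3.126, -0.309, -0.0]
ft_force: [0.2, -0.2, -0.6]
width: 0.35
```

drive_tool:
  linear:
    - [0,0,-0.1]
    - [0,0,0]
  twist: [0,0]

```text
time: 9.9
position: [0.433, 0.1343, 0.0547]
tcp_rot: [3.126, -0.309, -0.0]
ft_force: [-0.2, -0.0, 0.4]
width: 0.353
```

drive_tool:
  linear:
    - [0,0,-0.1]
    - [0,0,0]
  twist: [0,0]

```text
time: 10.1
position: [0.4331, 0.1344, 0.0545]
tcp_rot: [3.126, -0.309, -0.0]
ft_force: [-4.0, -1.8, 15.0]
width: 0.351
```

Contact: 15 N at TCP z = 0.0545, so I'll push at z ≈ 0.0565, with tips about 2 mm above the shelf. First I'll check the clearance to the brown carton.

```bash
python3 - <<'E'
from h import *
c=camera_info('wrist');c['T']=np.load('w1T.npy');p0,n=np.load('edge.npy');t=np.array([-n[1],n[0]])
for uv,z in (((107,187),.08),((104,84),.08),((76,80),.135),((84,197),.135),((437,111),.12),((417,190),.08)):
    d=ray(c,uv,z)[0,:2]-p0;print(uv,z,np.round([d@n*1e3,d@t*1e3]))
E
```

```text
(107, 187) 0.08 [-178.  212.]
(104, 84) 0.08 [-59. 196.]
(76, 80) 0.135 [-57. 196.]
(84, 197) 0.135 [-174.  209.]
(437, 111) 0.12 [ -86. -162.]
(417, 190) 0.08 [-182. -169.]
```

drive_tool:
  linear:
    - [0,0,0.2]
    - [0,0,0.1]
    - [0,0,0]
  twist: [0,0,0]

```text
time: 10.4
position: [0.4331, 0.1344, 0.0569]
tcp_rot: [-3.126, 0.309, -0.0]
ft_force: [-0.4, 0.2, -0.2]
width: 0.354
```

The carton is clear: its inner face is at sy ≥ 196 and the hand reaches only about 145. Now I'll push yellow out along the shelf normal.

drive_tool:
  linear:
    - [0.49,-0.1,0]
    - [0.49,-0.1,0]
    - [0.49,-0.1,0]
    - [0.49,-0.1,0]
    - [0.49,-0.1,0]
    - [0.49,-0.1,0]
    - [0.49,-0.1,0]
    - [0.49,-0.1,0]
    - [0.49,-0.1,0]
    - [0.49,-0.1,0]
  twist: [0,0,0,0,0,0,0,0,0,0]

```text
time: 11.4
position: [0.4825, 0.1243, 0.0568]
tcp_rot: [3.126, -0.309, -0.0]
ft_force: [-0.6, 0.0, 0.4]
width: 0.352
```

drive_tool:
  linear:
    - [0.49,-0.1,0]
    - [0.49,-0.1,0]
    - [0.4,-0.08,0]
    - [0.4,-0.08,0]
    - [0.3,-0.06,0]
    - [0.2,-0.04,0]
    - [0,0,0]
  twist: [0,0,0,0,0,0,0]

```text
time: 12.1
position: [0.5052, 0.1197, 0.0568]
tcp_rot: [-3.126, 0.309, -0.0]
ft_force: [-0.7, -0.0, -0.1]
width: 0.351
```

```bash
cat > look.py <<'E'
from meas import *
import sys
tag=sys.argv[1]
s=monitor.sense();p0,n=np.load('edge.npy');t=np.array([-n[1],n[0]]);d=s['position'][:2]-p0
print(s['time'],s['position'],'tool s',np.round([d@n,d@t],4),2*np.arctan2(s['tcp_rot'][1],s['tcp_rot'][0]),s['ft_force'])
c=camera_info('wrist');im=get_image('wrist');cv2.imwrite(f'pics/{tag}.png',im);np.save(tag+'T.npy',c['T'])
measure(im,c,(p0,n))
E
python3 look.py w7
```

```text
12.1 [0.50521912 0.11971712 0.05681369] tool s [-0.104   0.1024] 6.085887197833678 [-0.65076259 -0.02169731 -0.12389761]
edge [ 0.587285  -0.0009662] [ 0.98078555 -0.19508895]
Y sx -92.2..-14.7 sy 71.3..140.8 rect [-53.5 106. ] [77.4 69.5] 0.1 corners [[-92.19999694824219, 140.6999969482422], [-92.0999984741211, 71.19999694824219], [-14.699999809265137, 71.30000305175781], [-14.800000190734863, 140.8000030517578]] px [175  70] [357 255]
Y sx -9.9..8.6 sy 71.3..141.0 rect [ -0.7 106.1] [18.4 69.7] 0.1 corners [[-9.899999618530273, 141.0], [-9.800000190734863, 71.30000305175781], [8.600000381469727, 71.30000305175781], [8.5, 141.0]] px [168   0] [362  56]
```

View pics/w7.png

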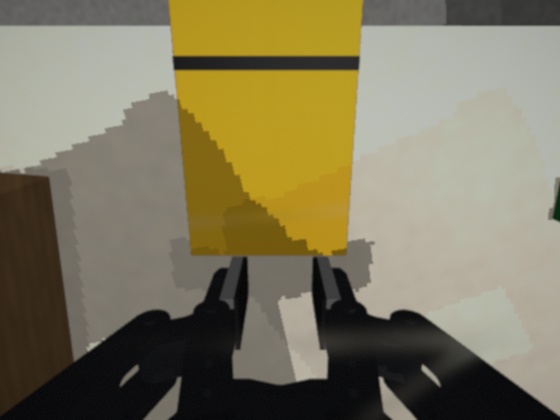

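Yellow is now square (0.1°). Its line centre is at sx = -12.3 mm and its rear at -92.2, which agrees with the 80 mm spacing. I'll re-fit the edge (row about 25) in this closer view.

```bash
cat > edge2.py <<'E'
from meas import *
import sys
# sub-pixel edge via strongest gradient in columns; args tag thr
tag=sys.argv[1];r0,r1=int(sys.argv[2]),int(sys.argv[3])
c=camera_info('wrist');c['T']=np.load(tag+'T.npy')
im=cv2.imread(f'pics/{tag}.png');g=cv2.cvtColor(im,cv2.COLOR_BGR2GRAY).astype(float);sat=cv2.cvtColor(im,cv2.COLOR_BGR2HSV)[...,1]
p0,n=np.load('edge.npy');t=np.array([-n[1],n[0]])
P=[]
for u in range(5,555,3):
    d=np.diff(g[r0:r1,u]);v=d.argmax()
    if d[v]<25 or sat[r0+v+4,u]>60: continue
    w=d[max(v-2,0):v+3].clip(0);P.append((u,r0+max(v-2,0)+(w*np.arange(len(w))).sum()/w.sum()+.5))
P=np.array(P);S=ray(c,P,.08)[:,:2]-p0
x=S@n*1e3;y=S@t*1e3;f=np.polyfit(y,x,1);k=abs(x-np.polyval(f,y))<1.5;f=np.polyfit(y[k],x[k],1)
print(len(P),k.sum(),'edge sx: slope %.4f'%f[0],'at sy100 %.2f at sy-50 %.2f'%(np.polyval(f,100),np.polyval(f,-50)),np.std((x-np.polyval(f,y))[k]))
E
python3 edge2.py w7 5 60; python3 edge2.py w1 5 60
```

```text
120 120 edge sx: slope -0.0011 at sy100 1.50 at sy-50 1.66 0.014189982804753512
151 151 edge sx: slope -0.0004 at sy100 1.18 at sy-50 1.23 0.08342902471794017
```

The gradient-based edge sits at sx ≈ +1.5 mm (the threshold fit was slightly inside), so the line needs about +13.6 mm more.

drive_tool:
  linear:
    - [0.4,-0.08,0]
    - [0.4,-0.08,0]
    - [0.3,-0.06,0]
    - [0.15,-0.03,0]
    - [0.08,-0.02,0]
    - [0,0,0]
    - [0,0,0]
  twist: [0,0,0,0,0,0,0]

```text
time: 12.85
position: [0.5182, 0.1171, 0.0568]
tcp_rot: [-3.126, 0.309, -0.0]
ft_force: [-0.8, -0.4, 0.3]
width: 0.348
```

```bash
python3 look.py w8;python3 edge2.py w8 5 100
```

```text
12.85 [0.51819686 0.11706818 0.05680497] tool s [-0.0908  0.1023] 6.0859552852667544 [-0.75960801 -0.43119142  0.30621123]
edge [ 0.587285  -0.0009662] [ 0.98078555 -0.19508895]
Y sx -78.9..-1.5 sy 71.2..140.8 rect [-40.2 106. ] [77.4 69.5] 0.1 corners [[-79.0, 140.6999969482422], [-78.80000305175781, 71.19999694824219], [-1.399999976158142, 71.4000015258789], [-1.5, 140.89999389648438]] px [175  70] [356 255]
Y sx 3.3..21.8 sy 71.3..141.1 rect [ 12.6 106.2] [18.4 69.7] 0.1 corners [[3.299999952316284, 141.10000610351562], [3.4000000953674316, 71.30000305175781], [21.799999237060547, 71.4000015258789], [21.799999237060547, 141.10000610351562]] px [168   0] [362  56]
122 122 edge sx: slope -0.0011 at sy100 1.48 at sy-50 1.65 0.034170595151115354
```

View pics/w8.png

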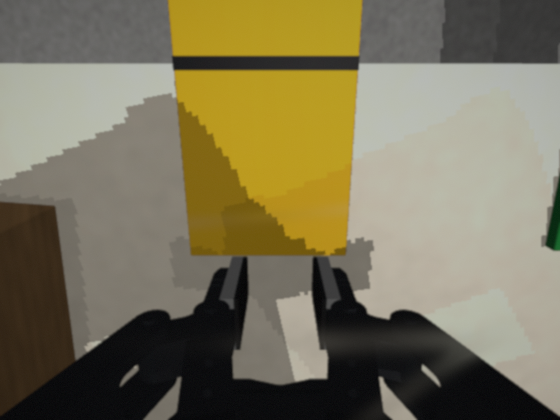

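The line centre is now 0.6 mm short of the edge and square; in the image the line lies on the edge row (62). I'll back off, rise, and go around to green's front.

drive_tool:
  linear:
    - [-1,0.2,0]
    - [-1,0.2,0]
    - [0,0,4]
    - [0,0,4]
    - [2,-3,4]
    - [3,-4,0]
    - [3,-4,0]
    - [3,-4,0]
    - [3,-3,0]
    - [1.3,-0.6,0]
  twist: [0,0,0,0,0,0,0,0,0,0]

```text
time: 13.9
position: [0.651, -0.0659, 0.1737]
tcp_rot: [3.125, -0.313, 0.001]
ft_force: [0.6, 1.1, 0.4]
width: 0.356
```

drive_tool:
  linear:
    - [0,0,0]
    - [0,0,0]
  twist: [0,0]

```text
time: 14.1
position: [0.6484, -0.0621, 0.1733]
tcp_rot: [-3.126, 0.309, 0.003]
ft_force: [0.1, 0.2, 0.8]
width: 0.351
```

```bash
python3 look.py w9; python3 - <<'E'
from h import *
im=get_image('scene');cv2.imwrite('pics/c9.png',cv2.resize(im[140:260,200:400],None,fx=4,fy=4,interpolation=cv2.INTER_CUBIC))
E
```

```text
14.1 [ 0.64839245 -0.06214558  0.17334036] tool s [ 0.0719 -0.0481] 6.085928022259244 [0.05252122 0.21028807 0.75673277]
edge [ 0.587285  -0.0009662] [ 0.98078555 -0.19508895]
Y sx -80.0..42.4 sy 68.6..141.2 rect [-18.8 104.4] [121.7  72.6] 0.7 corners [[-80.0999984741211, 139.89999389648438], [-79.19999694824219, 67.30000305175781], [42.5, 68.9000015258789], [41.599998474121094, 141.5]] px [ 46 237] [143 359]
G sx -75.4..46.9 sy -89.6..-15.6 rect [-14.1 -53.1] [120.1  69.5] 3.0 corners [[-75.9000015258789, -21.5], [-72.30000305175781, -90.9000015258789], [47.70000076293945, -84.69999694824219], [44.099998474121094, -15.300000190734863]] px [238 232] [323 355]
G sx -107.9..-40.2 sy -300.4..-255.8 rect [ -74.1 -275.1] [39.6 67.6] 78.6 corners [[-111.0999984741211, -287.79998779296875], [-44.79999923706055, -301.1000061035156], [-37.0, -262.3999938964844], [-103.30000305175781, -249.0]] px [499 323] [559 383]
```

View pics/w9.png

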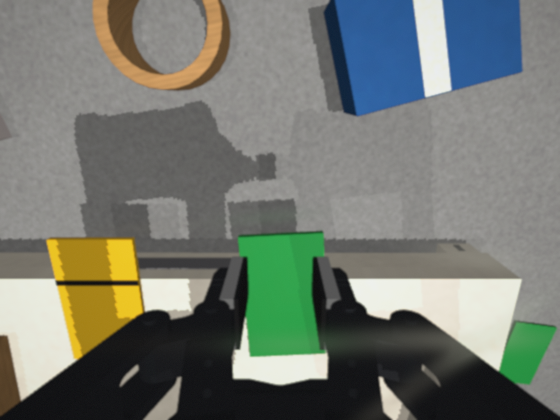

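View pics/c9.png

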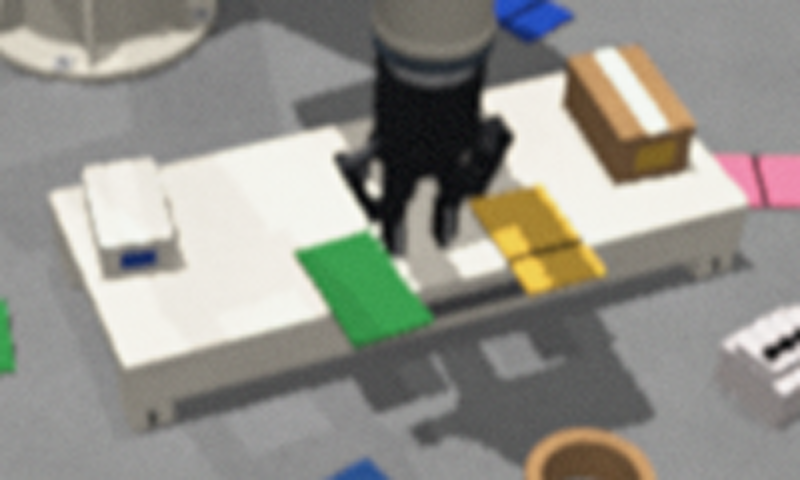

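The wrist view shows green's front at row 233 (sx≈46, sy≈-50) with the finger faces about 15 mm beyond it. Yellow's line still lies at the edge. I'll lower to the same height and push inward to about 10 mm short of flush.

drive_tool:
  linear:
    - [0,0,-3]
    - [0,0,-3]
    - [0,0,-3]
    - [0,0,-2]
    - [0,0,-0.65]
    - [0,0,0]
    - [0,0,0]
  twist: [0,0,0,0,0,0,0]

```text
time: 14.9
position: [0.6503, -0.0625, 0.0587]
tcp_rot: [-3.126, 0.308, -0.002]
ft_force: [0.6, 0.2, 0.7]
width: 0.349
```

```bash
python3 look.py w10
```

```text
14.9 [ 0.65028012 -0.06245221  0.05868701] tool s [ 0.0738 -0.048 ] 6.086499344604316 [0.55210577 0.22258229 0.7465733 ]
edge [ 0.587285  -0.0009662] [ 0.98078555 -0.19508895]
Y sx -14.1..43.8 sy 66.8..102.8 rect [14.  81.8] [27.1 64.8] 75.8 corners [[-20.700000762939453, 76.5], [42.099998474121094, 60.70000076293945], [48.70000076293945, 87.0], [-14.100000381469727, 102.80000305175781]] px [  0 330] [ 54 419]
G sx 9.6..48.7 sy -74.6..-24.9 rect [ 28.7 -49.2] [38.3 49.9] 3.2 corners [[8.199999809265137, -25.299999237060547], [10.899999618530273, -75.0999984741211], [49.20000076293945, -73.0], [46.5, -23.200000762939453]] px [231 322] [328 385]
```

View pics/w10.png

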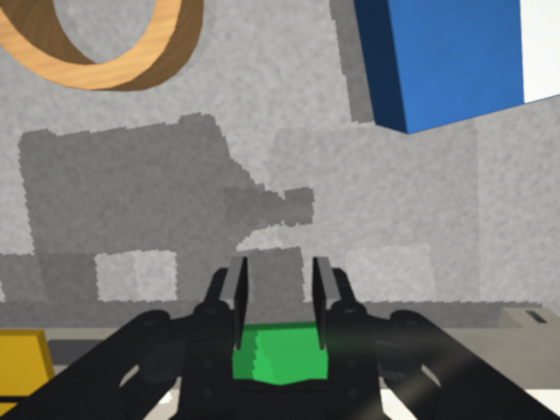

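drive_tool:
  linear:
    - [0,0,-0.2]
    - [0,0,0]
    - [-0.49,0.1,0]
    - [-0.49,0.1,0]
    - [-0.49,0.1,0]
    - [-0.49,0.1,0]
    - [-0.49,0.1,0]
    - [-0.49,0.1,0]
    - [-0.49,0.1,0]
    - [0,0,0]
  twist: [0,0,0,0,0,0,0,0,0,0]

```text
time: 15.95
position: [0.6146, -0.0556, 0.0554]
tcp_rot: [-3.126, 0.309, 0.001]
ft_force: [0.5, 0.7, -0.9]
width: 0.347
```

```bash
python3 look.py w11; python3 - <<'E'
from h import *
im=get_image('side');cv2.imwrite('pics/s11.png',cv2.resize(im[170:270,180:320],None,fx=5,fy=5,interpolation=cv2.INTER_CUBIC))
E
```

```text
15.95 [ 0.61463222 -0.0556431   0.05537344] tool s [ 0.0375 -0.0483] 6.08605848591509 [ 0.49547053  0.70310063 -0.88992209]
edge [ 0.587285  -0.0009662] [ 0.98078555 -0.19508895]
Y sx -46.5..43.1 sy 66.7..99.2 rect [-3.6 75.8] [24.1 94.6] 75.7 corners [[-52.400001525878906, 75.80000305175781], [39.29999923706055, 52.5], [45.20000076293945, 75.9000015258789], [-46.5, 99.19999694824219]] px [  0 269] [ 49 419]
G sx -23.4..29.1 sy -74.3..-25.7 rect [  2.9 -50. ] [52.5 48.6] 0.1 corners [[-23.399999618530273, -25.700000762939453], [-23.299999237060547, -74.30000305175781], [29.100000381469727, -74.19999694824219], [29.100000381469727, -25.600000381469727]] px [231 296] [328 385]
```

View pics/s11.png

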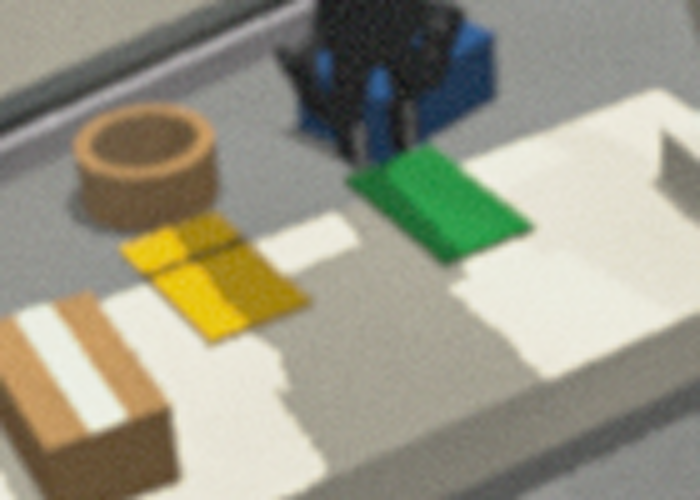

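View pics/w11.png

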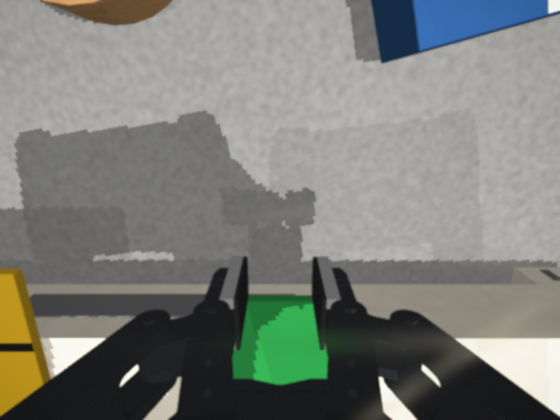

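Green is square now (0.1°) and moving with the fingers. The apparent front at 29 mm includes its visible front face, and tool position minus the face offset gives 25.6. I'll raise 1 mm and continue to near flush.

drive_tool:
  linear:
    - [0,0,0.1]
    - [-0.49,0.1,0]
    - [-0.49,0.1,0]
    - [-0.49,0.1,0]
    - [-0.29,0.06,0]
    - [-0.2,0.04,0]
    - [-0.1,0.02,0]
    - [0,0,0]
    - [0,0,0]
  twist: [0,0,0,0,0,0,0,0,0]

```text
time: 16.95
position: [0.5946, -0.0516, 0.0563]
tcp_rot: [-3.126, 0.309, 0.001]
ft_force: [0.2, 0.2, -1.0]
width: 0.349
```

```bash
python3 look.py w12; python3 edge2.py w12 200 419
```

```text
16.95 [ 0.59458951 -0.05156024  0.05625583] tool s [ 0.017  -0.0482] 6.086003478469867 [ 0.2425705   0.19650821 -0.97353639]
edge [ 0.587285  -0.0009662] [ 0.98078555 -0.19508895]
Y sx -68.0..42.1 sy 66.9..100.2 rect [-15.4  74.1] [ 24.7 114.8] 75.7 corners [[-74.0999984741211, 76.30000305175781], [37.20000076293945, 48.0], [43.29999923706055, 71.9000015258789], [-68.0, 100.19999694824219]] px [  0 228] [ 50 419]
G sx -44.7..8.7 sy -74.5..-25.4 rect [-18.  -49.9] [53.4 49. ] 0.0 corners [[-44.70000076293945, -25.399999618530273], [-44.70000076293945, -74.5], [8.699999809265137, -74.4000015258789], [8.600000381469727, -25.399999618530273]] px [231 295] [328 385]Traceback (most recent call last):
  File "edge2.py", line 11, in <module>
    if d[v]<25 or sat[r0+v+4,u]>60: continue
                  ~~~^^^^^^^^^^
IndexError: index 421 is out of bounds for axis 0 with size 420
```

View pics/w12.png

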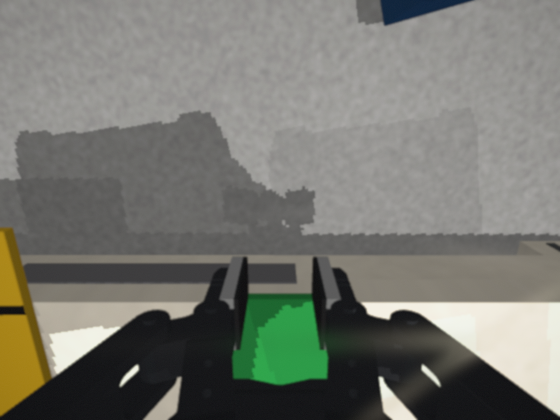

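```bash
python3 - <<'E'
from h import *
c=camera_info('wrist');c['T']=np.load('w12T.npy');p0,n=np.load('edge.npy')
im=cv2.imread('pics/w12.png');g=cv2.cvtColor(im,cv2.COLOR_BGR2GRAY).astype(float)
print(g[290:312,100],g[290:312,500]);print(im[288:305,280])
for uv in ((280,294.5),(280,301.5),(100,301.5),(420,301.5)): print(uv,(ray(c,uv,.08)[0,:2]-p0)@n*1e3,(ray(c,uv,.086)[0,:2]-p0)@n*1e3)
E
```

```text
[123. 123. 124. 123. 123. 123. 123. 123. 122. 123. 123. 134. 156. 171.
 176. 177. 178. 177. 177. 177. 178. 178.] [122. 122. 123. 122. 121. 123. 122. 123. 122. 122. 123. 142. 187. 226.
 235. 236. 236. 236. 235. 236. 235. 235.]
[[116 126 131]
 [115 124 130]
 [115 125 130]
 [114 124 129]
 [105 117 118]
 [ 80 101  86]
 [ 50  83  46]
 [ 38  78  26]
 [ 36  79  23]
 [ 36  79  22]
 [ 39  84  25]
 [ 44  93  27]
 [ 46  99  30]
 [ 46 101  28]
 [ 48 102  30]
 [ 46 101  28]
 [ 47 102  29]]
(280, 294.5) 5.0799513399442935 8.916703043963972
(280, 301.5) 1.133985489465989 5.134880306324291
(100, 301.5) 1.0612857818303552 5.065204739486097
(420, 301.5) 1.190559013248129 5.1891005015045515
```

Green's front (row 293) is about 4 mm outside the edge (row 302). That agrees with the tool estimate of 3.6 mm, so I'll push 4.2 mm more.

drive_tool:
  linear:
    - [-0.2,0.04,0]
    - [-0.15,0.03,0]
    - [-0.06,0.01,0]
    - [0,0,0]
    - [0,0,0]
  twist: [0,0,0,0,0]

```text
time: 17.5
position: [0.5907, -0.0508, 0.0564]
tcp_rot: [-3.126, 0.309, 0.0]
ft_force: [0.9, 0.3, 0.7]
width: 0.351
```

```bash
python3 look.py w13
```

```text
17.5 [ 0.5906548  -0.05076654  0.05641193] tool s [ 0.013  -0.0482] 6.0859964314098995 [0.92731981 0.29383831 0.66372388]
edge [ 0.587285  -0.0009662] [ 0.98078555 -0.19508895]
Y sx -72.1..42.2 sy 66.8..100.3 rect [-17.7  73.5] [ 25.2 118.9] 75.8 corners [[-78.4000015258789, 75.9000015258789], [36.79999923706055, 46.599998474121094], [43.0, 71.0999984741211], [-72.0999984741211, 100.30000305175781]] px [  0 219] [ 51 419]
G sx -48.9..4.5 sy -74.4..-25.4 rect [-22.2 -49.9] [53.4 49. ] 0.0 corners [[-48.900001525878906, -25.399999618530273], [-48.79999923706055, -74.4000015258789], [4.5, -74.30000305175781], [4.5, -25.399999618530273]] px [231 295] [328 385]
```

drive_tool:
  linear:
    - [0.5,-0.1,0]
    - [1.5,-0.3,0]
    - [2,-0.4,1]
    - [0,0,4]
    - [0,0,4]
    - [-2,0,4]
    - [-4,0,4]
    - [-4,0,2]
    - [-4,1,0]
    - [-3,2,0]
  twist: [0,0,0,0,0,0,0,0,0,0]

```text
time: 18.55
position: [0.4639, -0.0293, 0.2426]
tcp_rot: [3.126, -0.312, 0.002]
ft_force: [-0.1, 1.1, -0.1]
width: 0.352
```

drive_tool:
  linear:
    - [-4,2,2]
    - [-2,2,2]
    - [0,1,2]
    - [0,0,0]
    - [0,0,0]
    - [0,0,0]
  twist: [0,0,0,0,0,0]

```text
time: 19.15
position: [0.4053, 0.0208, 0.3009]
tcp_rot: [3.126, -0.31, -0.002]
ft_force: [0.5, -0.6, 1.1]
width: 0.35
```

```bash
python3 look.py w14;python3 edge2.py w14 5 200
```

```text
19.15 [0.40527103 0.02081946 0.30090581] tool s [-0.1828 -0.0141] -0.19741262616307026 [ 0.48593746 -0.61799851  1.08288275]
edge [ 0.587285  -0.0009662] [ 0.98078555 -0.19508895]
Y sx -78.8..-13.5 sy 70.8..140.4 rect [-46.2 105.6] [65.2 69.7] 0.1 corners [[-78.80000305175781, 140.39999389648438], [-78.69999694824219, 70.69999694824219], [-13.5, 70.80000305175781], [-13.600000381469727, 140.39999389648438]] px [122   0] [196  71]
G sx -115.9..-13.4 sy -83.4..-16.0 rect [-64.6 -49.8] [102.4  67.3] 0.1 corners [[-115.9000015258789, -16.200000762939453], [-115.80000305175781, -83.5], [-13.399999618530273, -83.4000015258789], [-13.399999618530273, -16.0]] px [280   0] [348 108]
G sx -175.7..-101.3 sy -316.5..-261.2 rect [-138.8 -288.9] [46.6 70.1] 81.7 corners [[-176.8000030517578, -306.8999938964844], [-107.5, -317.0], [-100.80000305175781, -270.79998779296875], [-170.10000610351562, -260.79998779296875]] px [497  94] [559 163]Traceback (most recent call last):
  File "edge2.py", line 14, in <module>
    x=S@n*1e3;y=S@t*1e3;f=np.polyfit(y,x,1);k=abs(x-np.polyval(f,y))<1.5;f=np.polyfit(y[k],x[k],1)
                                                                           ~~~~~~~~~~^^^^^^^^^^^^^
    raise TypeError("expected non-empty vector for x")
TypeError: expected non-empty vector for x
```

View pics/w14.png

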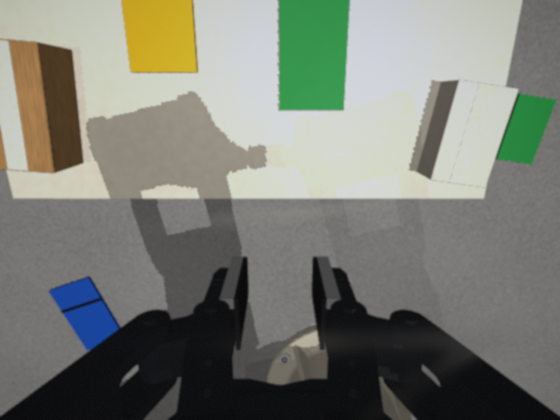

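The front edge is out of view at the top, so I'll move forward for the final check.

drive_tool:
  linear:
    - [3,-0.6,0]
    - [3,-0.6,0]
    - [3,-0.6,0]
    - [0,0,0]
    - [0,0,0]
    - [0,0,0]
  twist: [0,0,0,0,0,0]

```text
time: 19.8
position: [0.4943, 0.0031, 0.301]
tcp_rot: [3.126, -0.31, -0.003]
ft_force: [-0.1, -1.0, -0.3]
width: 0.349
```

```bash
python3 look.py w15;python3 edge2.py w15 25 150; python3 - <<'E'
from h import *
im=get_image('scene');cv2.imwrite('pics/c15.png',cv2.resize(im[130:310,160:440],None,fx=2.8,fy=2.8,interpolation=cv2.INTER_CUBIC))
E
```

```text
19.8 [0.49431775 0.00306712 0.30099781] tool s [-0.092  -0.0142] -0.19762260379264446 [-0.12153537 -1.04173974 -0.25003649]
edge [ 0.587285  -0.0009662] [ 0.98078555 -0.19508895]
Y sx -78.5..40.4 sy 70.4..140.9 rect [-19.  105.6] [118.9  70.5] 0.0 corners [[-78.5, 140.8000030517578], [-78.4000015258789, 70.30000305175781], [40.400001525878906, 70.4000015258789], [40.400001525878906, 140.89999389648438]] px [127  41] [202 157]
G sx -115.8..1.3 sy -83.5..-16.2 rect [-57.3 -49.9] [117.   67.3] 0.0 corners [[-115.80000305175781, -16.299999237060547], [-115.80000305175781, -83.5], [1.2999999523162842, -83.4000015258789], [1.2000000476837158, -16.200000762939453]] px [280  82] [343 189]
G sx -159.3..-85.1 sy -311.4..-264.5 rect [-122.4 -286.2] [41.8 70.2] 81.2 corners [[-160.1999969482422, -301.3999938964844], [-90.9000015258789, -312.20001220703125], [-84.5, -270.8999938964844], [-153.8000030517578, -260.20001220703125]] px [487 163] [538 224]
122 21 edge sx: slope -0.0010 at sy100 0.87 at sy-50 1.02 0.101705645054277
```

View pics/w15.png

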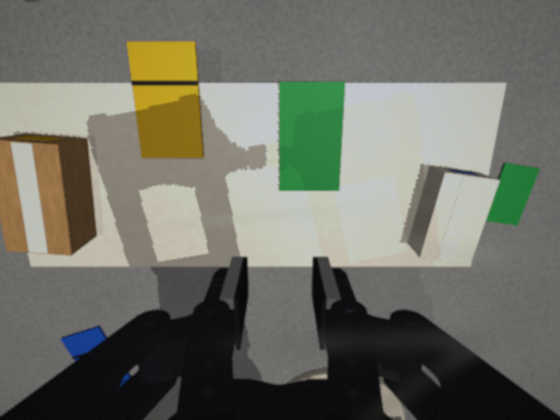

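View pics/c15.png

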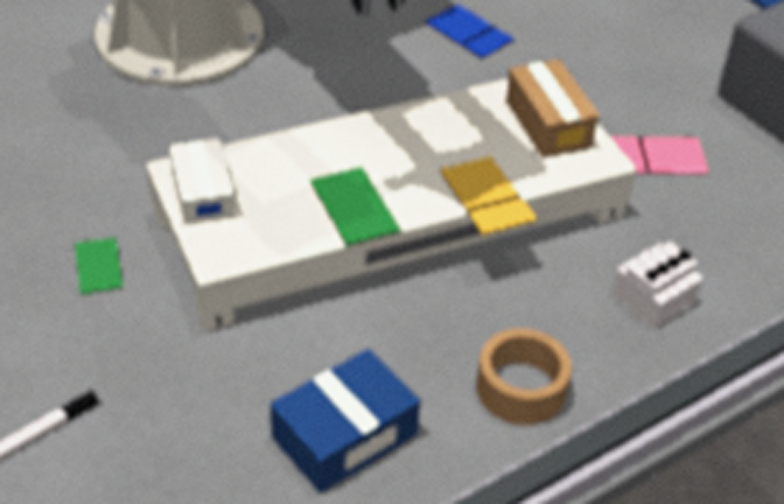

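```bash
python3 -c "
from plant import env
print(env.sign_off())"
```

```text
the job is handed in; nothing more can be done
None
```

I pushed both plates into place with the partly open fingers, never pinching or lifting them, and handed the job in at about 20 s of the 59 s allowed. The hand-in gave no verdict, so the results below are from my own last wrist-camera measurements, taken with the arm clear of everything.

| Plate | Distance from the shelf's front edge | Tolerance | Angle to square |
|---|---|---|---|
| Yellow (middle of the black line) | within about 1 mm | 5 mm | about 0.1° |
| Green (front end) | about 0–2 mm out past the edge | 6 mm | about 0.1° |

In the last scene picture, the cartons, breakers, tape roll and marker pen look untouched.

**Checks that disagreed:**
- **Edge position:** my fits of the shelf edge differed by about 1–1.5 mm; the figures above use the gradient-based fit. The last of these fits kept only 21 of 122 edge points, so it is a weak check.
- **Green length:** the colour mask made the plate read 117 mm instead of 120 mm, so its front end is uncertain by about 1.5 mm.
- **Fingertips:** partly open, they sat about 25 mm behind the TCP rather than the 13 mm or less I expected. I set the pushing height by touching the shelf lightly (15 N).

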